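Pack the media organiser and clamp its tablet post at the mark

TASK

Get the media organiser on the shelf ready for the tablet: first pack the two remotes that lie loose on the shelf flat into its felt-lined wells, the long black TV remote in the long well and the short white streaming remote in the short one. Then grip the tablet post's sliding leg, draw it up until the black length mark has just come out of the cam ring, and, without letting go of the leg, use the same hand to swing the cam lever anticlockwise (seen from above) fully round to its closed stop. Finish while still holding the leg at the mark, and leave everything else on the shelf where it is.

Things in the scene. Friction and masses are not known exactly. Their poses are not given: they have to be found in the camera images.
- organiser: walnut media organiser, a fixed tray 280 x 172 mm; origin under its middle, x from its front (robot side) to its back, y to its left. Tray floor 8 mm, well rims 18 mm above the shelf. Long well on the left, short well on the right, 31 mm opener groove between. At the back, at (105, 0) mm, stands the telescopic tablet post: 26 mm outer tube, 40 mm black clamp body, cam ring on top
- well_long (a point): centre of the floor of the long well: 200 x 56 mm inside (long side along the organiser's x), 10 mm deep; axes as the organiser's; at organiser (-32, 47, 8) mm
- well_short (a point): centre of the floor of the short well: 150 x 50 mm inside (long side along the organiser's x), 10 mm deep; axes as the organiser's; at organiser (-57, -47, 8) mm
- remote_long: long black TV remote, 190 x 46 x 24 mm, about 0.14 kg, lying flat, buttons up; origin at the middle of its underside, x along its length, z up. Packed either way round
- remote_short: short white streaming-box remote, 140 x 40 x 22 mm, about 0.09 kg, lying flat, buttons up; origin at the middle of its underside, x along its length, z up. Packed either way round
- collar_top (a point): point on the post's axis in the plane of the cam ring's flat top face, 115 mm above the shelf, at organiser (105, 0, 115) mm; the cam ring is 46 mm across and 12 mm high
- post_tube: the post's sliding leg, an upright round steel tube 18 mm across; origin on its axis, level with the cam ring's top face when right down; the tube then stands 44 mm above the ring, plus an 8 mm brass stud, 6 mm thick. It slides, spins freely, weighs 0.2 kg and sinks if let go while the cam is open. Its length mark is a black band 2.5 mm high
- post_top (a point): centre of the top end of the sliding leg's steel tube, under the stud
- post_slide (a joint): height of the sliding leg in m: 0 right down, 0.030 when the lower edge of the black length mark is level with the cam ring's top face, stop at 0.060
- cam_lever (a joint): cam lever's angle in rad about the post's axis: 0 open, 1.1 at its closed stop, anticlockwise from above. At value a the blade points 2.04 + a rad from the organiser's +x towards +y; closed, it points to the front (-x). Stays where left; needs about 0.1 N m (5 to 8 N on the blade). Past about 0.73 the cam presses a jaw on the leg, which then no longer slides or spins freely
- blade_top (a point): middle of the top edge of the lever's blade, 30 mm from the post's axis, 50 mm above the cam ring's top. The blade is an upright plate on the ring, 50 mm tall, 6 mm thick (9 mm at its rounded outer edge), from 18 to 45 mm from the axis: a finger gripping the leg above the ring pushes its flat side when the hand turns about the post's axis
- bottle_opener: stainless flat bottle opener, 122 x 26 x 4 mm, lying loose in the organiser's middle groove, its top 5 mm below the well rims; origin at its middle, underside; x along its length. Stays where it is
- coaster: white ceramic coaster, 100 mm across, 8 mm thick; origin under its centre. Stays where it is
- mug: blue ceramic mug, 80 mm across, 92 mm tall, standing on the coaster, handle to +y of its own frame; origin under its centre. Stays where it is
- candle_jar: amber glass candle jar with a wooden lid, 72 mm across, 85 mm tall; origin under its centre. Stays where it is
- puck_speaker: small round grey speaker, 80 mm across, 44 mm tall; origin under its centre. Stays where it is
- glasses_case: black spectacles case, 160 x 62 x 38 mm; origin under its centre, x along its length. Stays where it is
- remote_spare: second black TV remote, 165 x 44 x 20 mm, lying on top (144 mm above the shelf) of the walnut tilt-out bin unit at the left end of the shelf; origin under its centre. Not to be packed; stays where it is
There are look-alikes about, which are no part of the job. Of the things that look like the remote_short, take the one that is farthest from the robot's base at the start.

How it is judged:
By the outcome, as a careful person would: the job done as asked, in the order asked, and still so for the second after the job is handed in, while the arm keeps its last pose, push and grip.
It also fails if it takes over 72 s, if anything falls off the work surface, if the arm or the gripper's body presses on something with over 40 N, if the wrist force passes 120 N, or if a joint passes its speed limit or range.

ROBOT

A 6-joint arm with a two-finger parallel gripper is mounted at the origin on the work surface. World frame = base frame: x ahead of the robot, y to its left, z up, the work surface at z = 0. Lengths are in m, angles in rad, forces in N, time in s.
With the tool pointing down it reaches from about 0.25 to 0.775 m from the base axis. Payload 4 kg.
Tool frame: the origin (TCP) lies midway between the tips of the shut fingers; the grasp point (between the pads) lies 19 mm behind it; z points along the fingers, y is the line along which they close (so a half turn about z gives the same grasp; the last joint's range is limited). The gripper opens to 85 mm and grips with 20 to 120 N. Pads are 22 mm wide; open, the fingers measure 114 mm over their backs; the gripper's body (76 mm by 85 mm) begins 54 mm behind the grasp point. The pads swing forward as they close: fully open they stand 13 mm farther back than shut.
Start: joints at [1.071, 0.087, 1.371, -0, 1.684, -0.103], TCP at [0.213, 0.507, 0.231] pointing down, gripper open.
Joint ranges: [-3.1, 3.1], [-0.76, 2.03], [0.27, 2.55], [-1.08, 4.22], [0.17, 2.65], [-2.57, 2.57]. Speed limits (rad/s): [2.79, 2.79, 3.14, 3.14, 3.14, 3.14].

INTERFACE

Orientations are given as a unit quaternion [w, x, y, z].
In Python, from station import sensors, imaging, robot gives the robot as it stands. The module is installed in compiled form; this text tells all that it offers.
- The arm moves only by the shell command python3 -m inch 'ROWS'. ROWS is JSON, a list of rows, each an object with "linear": the shift along the tool's x, y, z in m, a list of three; "dr": the turn, a rotation vector about the tool's x, y, z in rad, a list of three; "gripper": the finger opening in m, from 0 to 0.0854. A call has 1 to 8 rows; each row is the pose to reach, as a shift and turn from the pose commanded when the call began, along the tool's axes at that moment; what a row does not reach only later rows make up. A row lasts 1/8 s, in which the tool goes at most 62.5 mm and 10.7 degrees, less where a joint would pass 70% of its speed; a pose out of reach is approached as far as the arm can. A call with a gripper value outside its range is refused whole. The fingers move at their own pace and stop on an object; the grip force is fixed at half the most. Time passes only in rows, so rows that repeat a pose let the fingers close. It gives the time, the measured TCP pose, the force and the opening at its end, in the units of the state.
- sensors.get_obs(): the state, without advancing time (a new reading comes with each control period).
- imaging.capture(name): name is "scene" or "top" or "wrist"; returns a dict with "frame" (420x560x3 uint8, red, green, blue), "fx", "fy", "cx", "cy" (pixels), "T" (4x4, takes a point from camera to world coordinates). Camera axes: x right, y up, looking along -z (the intrinsics and any distortion apply to the point x, -y, -z); pixel columns grow to the right and rows downward; lengths in m; the calibration is good to about 2 mm. A picture is of the moment at which its call begins. There is no depth.
- robot.job_done(): hands the job in, once; it reports no verdict.
The state is a dict: "time_s": time; "q": joint angles; "joint_vel": joint speeds; "joint_efforts": joint torques, N m; "tcp_pos": TCP position; "tcp_rot": TCP orientation; "contact_force": force on the tool from outside, world axes, zero at the start; "ft_torque": the same for the moment, N m; "gripper_width": finger opening in m.
Only numpy, scipy, OpenCV 4.12 (cv2) and the standard library are available. Lean on these libraries where they do the work, as an engineer would, in place of code of your own. Each camera call takes 0.05 s, during which the arm holds its last target. There are 200 camera calls.

## Working session

There is one attempt and no reset: what is moved stays moved. The work goes in short steps, Python scripts to look and compute and a shell command to move; the robot and the scene stay as the last step left them, time stands still between calls to the robot, and variables do not carry over. Pictures are saved under pics/ and viewed, on a budget of 10 in all, crops included, one or two more only if the job needs it, and the job is handed in when it is done.

```bash
mkdir -p pics
cat > h.py <<'E'
import numpy as np, cv2
from station import sensors, imaging, robot
from scipy.spatial.transform import Rotation as R
def cap(n,save=None):
    c=imaging.capture(n)
    if save: cv2.imwrite('pics/'+save,c['frame'][:,:,::-1])
    return c
def proj(c,P):
    T=np.linalg.inv(c['T']);p=T[:3,:3]@np.asarray(P,float)+T[:3,3]
    return c['cx']+c['fx']*p[0]/-p[2], c['cy']+c['fy']*-p[1]/-p[2]
def ray(c,u,v):
    d=np.array([(u-c['cx'])/c['fx'],-(v-c['cy'])/c['fy'],-1.]);d=c['T'][:3,:3]@d
    return c['T'][:3,3],d/np.linalg.norm(d)
def atz(c,u,v,z):
    o,d=ray(c,u,v);return o+d*(z-o[2])/d[2]
def tri(rs):
    A=np.zeros((3,3));b=np.zeros(3)
    for o,d in rs:
        M=np.eye(3)-np.outer(d,d);A+=M;b+=M@o
    x=np.linalg.solve(A,b);return x,[np.linalg.norm((np.eye(3)-np.outer(d,d))@(x-o)) for o,d in rs]
E
python3 - <<'E'
from h import *
import pickle
o=sensors.get_obs();print({k:np.round(v,3) for k,v in o.items()})
S={}
for n in ["scene","top","wrist"]:
    c=cap(n,n+'0.png');S[n]=c
    print(n,c.keys(),c['fx'],c['fy'],c['cx'],c['cy'],np.round(c['T'],3).tolist())
pickle.dump(S,open('s0.pkl','wb'))
E
```

```text
{'time_s': np.float64(0.0), 'q': array([ 1.071,  0.088,  1.372, -0.   ,  1.684, -0.103]), 'joint_vel': array([ 0.001,  0.001,  0.001, -0.001,  0.   , -0.   ]), 'joint_efforts': array([ 0.0000e+00, -3.5186e+01, -3.1328e+01, -0.0000e+00,  1.0000e-02,
        0.0000e+00]), 'tcp_pos': array([0.212, 0.507, 0.23 ]), 'tcp_rot': array([-0.   ,  0.197,  0.98 , -0.001]), 'contact_force': array([-0.042,  0.201,  0.289]), 'ft_torque': array([ 0.021, -0.026,  0.009]), 'gripper_width': np.float64(0.086)}
scene dict_keys(['frame', 'fx', 'fy', 'cx', 'cy', 'T']) 412.98587830551713 412.98587830551713 283.2212805403216 206.17395142952824 [[-0.72, -0.494, 0.487, 1.107], [0.694, -0.534, 0.484, 0.672], [0.021, 0.686, 0.727, 1.046], [0.0, 0.0, 0.0, 1.0]]
top dict_keys(['frame', 'fx', 'fy', 'cx', 'cy', 'T']) 510.8808264078357 510.8808264078357 283.1844106196176 214.62573643204044 [[0.027, 0.997, -0.069, 0.361], [-0.999, 0.029, 0.018, 0.046], [0.019, 0.068, 0.997, 1.686], [0.0, 0.0, 0.0, 1.0]]
wrist dict_keys(['frame', 'fx', 'fy', 'cx', 'cy', 'T']) 325.83725141094266 325.83725141094266 282.5939609507899 205.52514706192736 [[0.386, -0.891, -0.238, 0.152], [0.923, 0.372, 0.101, 0.532], [-0.002, -0.259, 0.966, 0.372], [0.0, 0.0, 0.0, 1.0]]
```

View pics/top0.png

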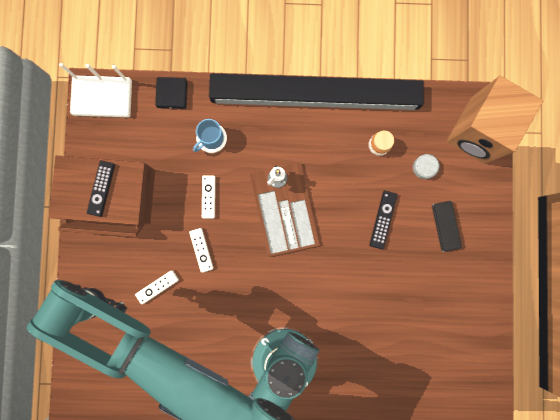

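View pics/scene0.png

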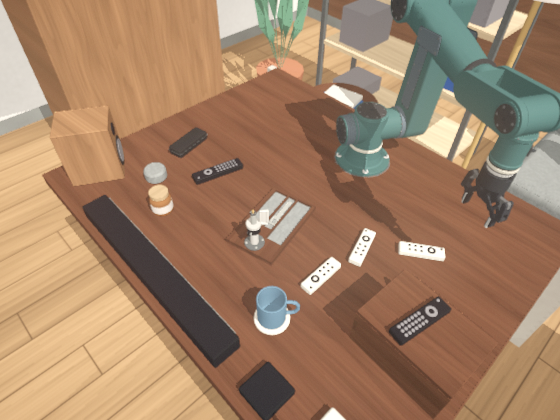

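Top view: three white remotes at (208,197), (201,250) and (157,287). The loose black TV remote is at (384,220), the spare on the bin at (101,188), the glasses case at (447,226), and the organiser around (287,210) with its post at (277,178). I'll segment these and compare the distances from the base.

Run:
```python
from h import *
import pickle
S=pickle.load(open('s0.pkl','rb'))
def blob(n,u,v,white,r=38):
    f=S[n]['frame'];g=cv2.cvtColor(f,cv2.COLOR_RGB2HSV);
    m=((g[...,1]<70)&(g[...,2]>140)) if white else (f.max(2)<60)
    m=m.astype(np.uint8)
    if 1: m=cv2.morphologyEx(m,cv2.MORPH_CLOSE,np.ones((5,5)))
    k,l,st,ce=cv2.connectedComponentsWithStats(m)
    ys,xs=np.mgrid[:420,:560];d=(xs-u)**2+(ys-v)**2;d=np.where(m>0,d,1e9);i=l.flat[np.argmin(d)]
    c,_=cv2.findContours((l==i).astype(np.uint8),0,2);return cv2.minAreaRect(np.vstack(c)),st[i]
for nm,t,s,w,h in [("wA",(208,197),(321,275),1,.022),("wB",(201,250),(362,247),1,.022),("wC",(157,287),(422,251),1,.022),("long",(384,220),(217,171),0,.024)]:
    rt,st=blob("top",*t,w);rs,ss=blob("scene",*s,w)
    x,e=tri([ray(S["top"],*rt[0]),ray(S["scene"],*rs[0])])
    b=cv2.boxPoints(rt);P=np.array([atz(S["top"],*p,h) for p in b]);Q=np.array([atz(S["scene"],*p,h) for p in cv2.boxPoints(rs)])
    L=P[1]-P[0];M=P[2]-P[1]
    if np.linalg.norm(M)>np.linalg.norm(L):L,M=M,L
    print(nm,"tri",x.round(3),"res",np.round(e,4),"topc",P.mean(0).round(4),"scenec",Q.mean(0).round(4),"L,W",np.linalg.norm(L).round(3),np.linalg.norm(M).round(3),"yaw",np.degrees(np.arctan2(L[1],L[0])).round(1),"r",np.hypot(*P.mean(0)[:2]).round(3))
a=cv2.resize(S["top"]["frame"][155:265,235:335],None,fx=5,fy=5,interpolation=2)
b=cv2.resize(S["scene"]["frame"][180:270,220:325],None,fx=5,fy=5,interpolation=2)
cv2.imwrite('pics/org.png',cv2.resize(np.hstack([a,cv2.copyMakeBorder(b,0,100,0,0,0)]),None,fx=.78,fy=.78)[:,:,::-1])
```

```text
wA tri [0.529 0.264 0.012] res [0.0006 0.0006] topc [0.5274 0.2635 0.022 ] scenec [0.532  0.2673 0.022 ] L,W 0.141 0.043 yaw 0.7 r 0.59
wB tri [0.353 0.281 0.011] res [0.0007 0.0007] topc [0.3531 0.2802 0.022 ] scenec [0.3587 0.2835 0.022 ] L,W 0.141 0.043 yaw -161.5 r 0.451
wC tri [0.23  0.42  0.014] res [0.0005 0.0005] topc [0.2308 0.4176 0.022 ] scenec [0.2365 0.4219 0.022 ] L,W 0.143 0.042 yaw -54.5 r 0.477
long tri [ 0.508 -0.369 -0.047] res [0.0291 0.0291] topc [ 0.4805 -0.3331  0.024 ] scenec [ 0.5653 -0.3225  0.024 ] L,W 0.007 0.0 yaw 0.7 r 0.585
```

View pics/org.png

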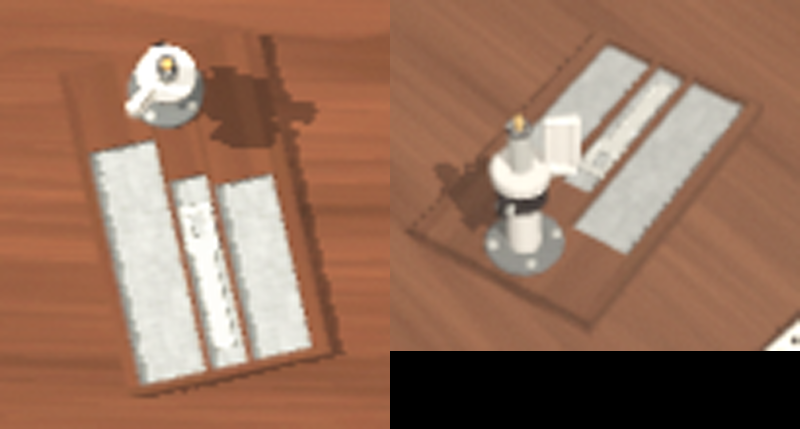

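The farthest white remote is wA (base distance 0.59, against 0.45 and 0.48), at top pixel (208,197). In the crop the long well's corners are (93,153), (156,141), (207,370), (142,384), and the short well's are (217,186), (275,174), (313,350), (253,361). The post stands at the back.

```bash
cat > org.py <<'E'
from h import *
from scipy.optimize import least_squares
rect=lambda cx,cy,l,w,z:[[cx+l/2,cy+w/2,z],[cx+l/2,cy-w/2,z],[cx-l/2,cy-w/2,z],[cx-l/2,cy+w/2,z]]
ORG=np.array(rect(-.032,.047,.2,.056,.018)+rect(-.057,-.047,.15,.05,.018))
def W(p,P): 
    c,s=np.cos(p[2]),np.sin(p[2]);P=np.atleast_2d(P);return np.c_[p[0]+c*P[:,0]-s*P[:,1],p[1]+s*P[:,0]+c*P[:,1],P[:,2]]
def fit(c,px,P=ORG,p0=(.5,.04,.2)):
    f=lambda p:np.ravel([np.subtract(proj(c,q),u) for q,u in zip(W(p,P),px)])
    r=least_squares(f,p0);return r.x,r.fun.reshape(-1,2).round(1)
E
python3 - <<'E'
from org import *
import pickle
S=pickle.load(open('s0.pkl','rb'))
px=np.array([(93,153),(156,141),(207,370),(142,384),(217,186),(275,174),(313,350),(253,361)])/3.9+[235,155]
p,r=fit(S['top'],px);print(p.round(4),np.degrees(p[2]),r.tolist())
print("post",W(p,[.105,0,.159]), "px",proj(S['top'],W(p,[.105,0,.167])[0]),"seen",(235+168/3.9,155+62/3.9),"scene",proj(S['scene'],W(p,[.105,0,.167])[0]),"seen",(220+(517-390)/3.9,180+118/3.9))
for n,(u,v) in dict(top=(384,220),scene=(217,171)).items():
    c=S[n];f=c['frame'][v-36:v+36,u-36:u+36]
    m=(f.max(2)<90).astype(np.uint8)
    m=cv2.morphologyEx(m,cv2.MORPH_CLOSE,np.ones((5,5)))
    k,l,st,ce=cv2.connectedComponentsWithStats(m);i=1+np.argmax(st[1:,4]);print(st[i])
    cs,_=cv2.findContours((l==i).astype(np.uint8),0,2);rt=cv2.minAreaRect(np.vstack(cs));P=np.array([atz(c,a+u-36,b+v-36,.02) for a,b in cv2.boxPoints(rt)]);
    E=[P[1]-P[0],P[2]-P[1]];E.sort(key=lambda e:-np.linalg.norm(e))
    print(n,P.mean(0).round(4),[np.linalg.norm(e).round(3) for e in E],np.degrees(np.arctan2(E[0][1],E[0][0])).round(1))
E
```

```text
[0.4922 0.0103 0.2375] 13.606088831113835 [[-0.3, -0.2], [0.2, -0.6], [-0.1, 0.4], [-0.2, 0.4], [0.0, 0.1], [0.0, 0.1], [-0.0, -0.3], [0.4, 0.1]]
post [[0.59426615 0.03501008 0.159     ]] px (np.float64(279.0777268490915), np.float64(171.50734801148053)) seen (278.0769230769231, 170.8974358974359) scene (np.float64(251.67399153160213), np.float64(209.3461828842096)) seen (252.56410256410257, 210.25641025641025)
[ 22   7  28  58 849]
top [ 0.4688 -0.3118  0.02  ] [np.float64(0.189), np.float64(0.049)] -13.6
[ 11  23  51  26 451]
scene [ 0.473 -0.305  0.02 ] [np.float64(0.197), np.float64(0.065)] 167.2
```

```bash
python3 -m inch '[{"linear":[-0.055,0,0],"dr":[0,0,-0.15],"gripper":0.0854},{"linear":[-0.11,-0.015,0],"dr":[0,0,-0.3],"gripper":0.0854},{"linear":[-0.165,-0.04,0],"dr":[0,0,-0.41],"gripper":0.0854},{"linear":[-0.22,-0.065,0],"dr":[0,0,-0.41],"gripper":0.0854},{"linear":[-0.26,-0.08,0],"dr":[0,0,-0.41],"gripper":0.0854},{"linear":[-0.26,-0.09,0],"dr":[0,0,-0.41],"gripper":0.0854}]'
```

```text
time_s: 0.9
tcp_pos: [0.4192, 0.3217, 0.2305]
tcp_rot: [-0.0, -0.004, 1.0, -0.001]
contact_force: [-0.8, -0.4, 0.1]
gripper_width: 0.0851
```

Run:
```python
from h import *
import pickle
pickle.dump([cap('wrist','w1.png')],open('w1.pkl','wb'))
```

```text
(no output)
```

View pics/w1.png

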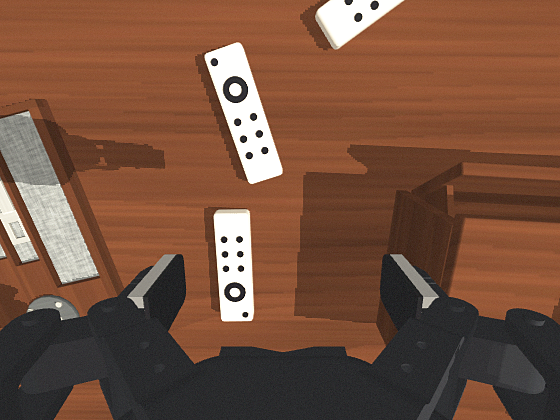

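```bash
python3 -m inch '[{"linear":[-0.05,0.03,0.02],"dr":[0,0,0],"gripper":0.0854},{"linear":[-0.09,0.058,0.05],"dr":[0,0,0],"gripper":0.0854},{"linear":[-0.09,0.058,0.08],"dr":[0,0,0],"gripper":0.0854},{"linear":[-0.09,0.058,0.08],"dr":[0,0,0],"gripper":0.0854}]'
python3 - <<'E'
from h import *
import pickle
c0=pickle.load(open('w1.pkl','rb'))[0];c1=cap('wrist','w2.png')
pickle.dump(c1,open('w2.pkl','wb'))
for c in (c0,c1):
    print("pred px of short top centre",np.round(proj(c,[.528,.264,.022]),1))
    f=c['frame'];g=cv2.cvtColor(f,cv2.COLOR_RGB2HSV);m=((g[...,1]<70)&(g[...,2]>150)).astype(np.uint8)
    m=cv2.morphologyEx(m,cv2.MORPH_CLOSE,np.ones((9,9)))
    k,l,st,ce=cv2.connectedComponentsWithStats(m);j=np.round(proj(c,[.528,.264,.022])).astype(int);i=l[j[1],j[0]]
    cs,_=cv2.findContours((l==i).astype(np.uint8),0,2);rt=cv2.minAreaRect(np.vstack(cs));print(st[i],rt)
E
```

```text
time_s: 1.45
tcp_pos: [0.504, 0.3832, 0.1469]
tcp_rot: [-0.004, -0.008, 1.0, -0.002]
contact_force: [0.4, 0.4, 0.1]
gripper_width: 0.0854
pred px of short top centre [232.6 271.5]
[ 214  209   40  112 3854] ((233.4887237548828, 264.73291015625), (111.82978820800781, 35.84125900268555), 87.58048248291016)
pred px of short top centre [144.1 224.9]
[ 114  141   65  167 7181] ((148.0494384765625, 222.51913452148438), (167.24327087402344, 54.04118728637695), 84.5596694946289)
```

View w1: remote wA is centred near (233,266), remote B is at (243,113), and the bin edge is right of x=300. I had the sign of y wrong on that move, so I'm moving back away from the bin and then measuring again.

```bash
python3 -m inch '[{"linear":[0,-0.05,0],"dr":[0,0,0],"gripper":0.0854},{"linear":[0,-0.1,0],"dr":[0,0,0],"gripper":0.0854},{"linear":[-0.015,-0.119,0],"dr":[0,0,0],"gripper":0.0854},{"linear":[-0.015,-0.119,0],"dr":[0,0,0],"gripper":0.0854},{"linear":[-0.015,-0.119,0],"dr":[0,0,0],"gripper":0.0854}]'
python3 - <<'E'
from h import *
import pickle
from scipy.optimize import least_squares
cs_=[pickle.load(open('w1.pkl','rb'))[0],pickle.load(open('w2.pkl','rb')),cap('wrist','w3.png')]
obs=[]
for c in cs_:
    f=c['frame'];g=cv2.cvtColor(f,cv2.COLOR_RGB2HSV);m=((g[...,1]<70)&(g[...,2]>150)).astype(np.uint8)
    m=cv2.morphologyEx(m,cv2.MORPH_CLOSE,np.ones((9,9)))
    k,l,st,ce=cv2.connectedComponentsWithStats(m);j=np.round(proj(c,[.525,.264,.022])).astype(int);i=l[j[1],j[0]]
    q,_=cv2.findContours((l==i).astype(np.uint8),0,2);b=cv2.boxPoints(cv2.minAreaRect(np.vstack(q)))
    print(st[i].tolist());ctr=b.mean(0);obs.append((c,b,ctr))
# silhouette model: box hull projected
def res(p,full=False):
    x,y,a,h=p;out=[]
    for c,b,_ in obs:
        L=np.array([[sx*.07,sy*.02,z] for z in(0,h) for sx in(1,-1) for sy in(1,-1)])
        Wd=np.c_[x+np.cos(a)*L[:,0]-np.sin(a)*L[:,1],y+np.sin(a)*L[:,0]+np.cos(a)*L[:,1],L[:,2]]
        r=cv2.boxPoints(cv2.minAreaRect(np.array([proj(c,w) for w in Wd],np.float32)))
        srt=lambda B:B[np.lexsort((B[:,0]>B[:,0].mean(),B[:,1]>B[:,1].mean()))]
        out.append(np.ravel(srt(r)-srt(b)))
    return np.ravel(out)
r=least_squares(res,[.525,.264,.01,.022],x_scale=[.01,.01,.1,.01],diff_step=1e-3);print(r.x.round(4),r.fun.round(1).tolist())
print("tri of centres",tri([ray(c,*t) for c,b,t in obs]))
E
```

```text
time_s: 2.12
tcp_pos: [0.5233, 0.2653, 0.1533]
tcp_rot: [0.001, -0.007, 1.0, 0.001]
contact_force: [0.8, 1.2, -0.5]
gripper_width: 0.0858
[214, 209, 40, 112, 3854]
[114, 141, 65, 167, 7181]
[257, 118, 48, 155, 7055]
[0.5287 0.2645 0.0228 0.019 ] [-0.800000011920929, 0.5, 0.5, 0.5, -0.8999999761581421, 2.4000000953674316, 0.4000000059604645, 2.4000000953674316, -1.100000023841858, 0.8999999761581421, 1.600000023841858, 0.699999988079071, -2.200000047683716, -7.0, 0.5, -7.099999904632568, -1.2000000476837158, 1.2999999523162842, 0.699999988079071, 0.8999999761581421, 0.10000000149011612, 3.0999999046325684, 2.0, 2.700000047683716]
tri of centres (array([0.52582805, 0.26369746, 0.01177408]), [np.float64(0.0015011918736968076), np.float64(0.0031226846664249093), np.float64(0.001666826832976488)])
```

The remote is confirmed at (0.528, 0.264), yaw about 1°, height about 19–22 mm. Descending to grip it.

```bash
python3 -m inch '[{"linear":[-0.005,0,0.05],"dr":[0,0,0],"gripper":0.0854},{"linear":[-0.005,0.0,0.1],"dr":[0,0,0],"gripper":0.0854},{"linear":[-0.005,0,0.13],"dr":[0,0,0],"gripper":0.0854},{"linear":[-0.005,0,0.143],"dr":[0,0,0],"gripper":0.0854},{"linear":[-0.005,0,0.143],"dr":[0,0,0],"gripper":0.0854},{"linear":[-0.005,0,0.143],"dr":[0,0,0],"gripper":0.0854}]'
```

```text
time_s: 2.92
tcp_pos: [0.5297, 0.2652, 0.0104]
tcp_rot: [0.002, -0.007, 1.0, 0.001]
contact_force: [0.1, 0.3, 0.6]
gripper_width: 0.0855
```

```bash
python3 -m inch '[{"linear":[0,0,0.001],"dr":[0,0,0],"gripper":0.02},{"linear":[0,0,0.001],"dr":[0,0,0],"gripper":0.02},{"linear":[0,0,0.001],"dr":[0,0,0],"gripper":0.02},{"linear":[0,0,0.001],"dr":[0,0,0],"gripper":0.02},{"linear":[0,0,0.001],"dr":[0,0,0],"gripper":0.02},{"linear":[0,0,0.001],"dr":[0,0,0],"gripper":0.02}]'
```

```text
time_s: 3.68
tcp_pos: [0.5291, 0.2645, 0.0083]
tcp_rot: [0.001, -0.007, 1.0, 0.0]
contact_force: [0.2, -0.1, 5.1]
gripper_width: 0.0382
```

```bash
python3 -m inch '[{"linear":[0,0,-0.05],"dr":[0,0,0],"gripper":0.02},{"linear":[0.04,-0.03,-0.08],"dr":[0,0,0],"gripper":0.02},{"linear":[0.07,-0.08,-0.08],"dr":[0,0,-0.1],"gripper":0.02},{"linear":[0.085,-0.135,-0.08],"dr":[0,0,-0.223],"gripper":0.02},{"linear":[0.085,-0.19,-0.08],"dr":[0,0,-0.223],"gripper":0.02},{"linear":[0.085,-0.25,-0.08],"dr":[0,0,-0.223],"gripper":0.02},{"linear":[0.085,-0.312,-0.08],"dr":[0,0,-0.223],"gripper":0.02},{"linear":[0.085,-0.312,-0.08],"dr":[0,0,-0.223],"gripper":0.02}]'
python3 - <<'E'
from h import *
c=cap('wrist','w4.png');o=sensors.get_obs();print(o['tcp_pos'],o['tcp_rot'],o['gripper_width'],o['time_s'])
E
```

```text
time_s: 4.68
tcp_pos: [0.4467, -0.0527, 0.0865]
tcp_rot: [-0.001, -0.114, 0.993, -0.0]
contact_force: [0.6, 1.1, -0.8]
gripper_width: 0.0386
[ 0.44666053 -0.05050362  0.08641   ] [-8.80150813e-04 -1.15349467e-01  9.93324429e-01  5.52082204e-04] 0.038342194410819895 4.725
```

View pics/w4.png

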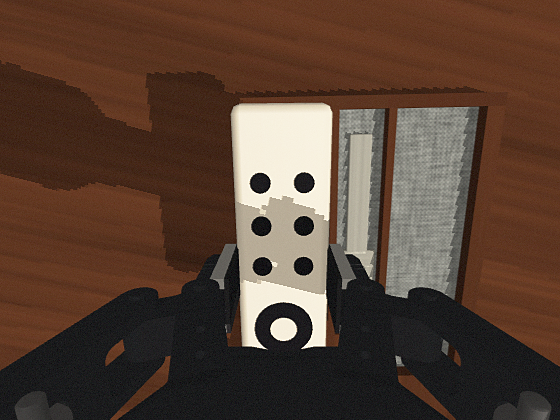

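The remote is held straight and level (its far end spans pixels (233–331, 105)). The long well's front corners are at (396,108) and (488,104), which I'll compare with the organiser fit.

Run:
```python
from org import *
c=cap('wrist');p=(.4922,.0103,.2375)
for P in ([-.132,.019,.018],[-.132,.075,.018],[-.132,.0155,.018],[-.14,.086,.018]): print(P,np.round(proj(c,W(p,P)[0]),1))
for u,v in ((396,108),(488,104)): print(W((0,0,0),atz(c,u,v,.018)), "pred",W(p,[-.132,.019 if u<400 else .075,.018]))
e=(atz(c,234,106,.100)+atz(c,331,106,.100))/2;o=sensors.get_obs()
print("remote front mid",e,"width",np.linalg.norm(atz(c,234,106,.100)-atz(c,331,106,.100)),"centre est",e[:2]+.07*np.array([np.cos(.2375),np.sin(.2375)]),"tcp",o['tcp_pos'],"yaw",np.degrees(2*np.arctan2(-o['tcp_rot'][1],o['tcp_rot'][2])))
```

```text
[-0.132, 0.019, 0.018] [390.8 104.7]
[-0.132, 0.075, 0.018] [481.6 104.2]
[-0.132, 0.0155, 0.018] [385.1 104.7]
[-0.14, 0.086, 0.018] [501.6  90.4]
[[0.3605687  0.00146711 0.018     ]] pred [[ 0.35943515 -0.00228945  0.018     ]]
[[0.34525594 0.05594645 0.018     ]] pred [[0.34625983 0.05213858 0.018     ]]
remote front mid [ 0.37847429 -0.06649755  0.1       ] width 0.036481324752493834 centre est [ 0.44650934 -0.05002841] tcp [ 0.44674882 -0.04914769  0.08643535] yaw 13.403651551113356
```

```bash
python3 -m inch '[{"linear":[-0.002,0.0022,0.025],"dr":[0,0,0],"gripper":0.02},{"linear":[-0.002,0.0022,0.05],"dr":[0,0,0],"gripper":0.02},{"linear":[-0.002,0.0022,0.053],"dr":[0,0,0],"gripper":0.02},{"linear":[-0.002,0.0022,0.053],"dr":[0,0,0],"gripper":0.02}]'
python3 - <<'E'
from h import *
c=cap('wrist','w5.png');o=sensors.get_obs();print(o['tcp_pos'],o['tcp_rot'],o['gripper_width'],o['contact_force'],o['time_s'])
E
```

```text
time_s: 5.28
tcp_pos: [0.449, -0.0452, 0.0345]
tcp_rot: [-0.0, -0.119, 0.993, 0.0]
contact_force: [0.1, 0.8, 0.0]
gripper_width: 0.0382
[ 0.44960181 -0.04556027  0.03510553] [ 6.32491465e-04 -1.18554864e-01  9.92947293e-01 -1.28732202e-04] 0.03809558652548964 [-0.3071467   0.04792683 -0.93894791] 5.325
```

View pics/w5.png

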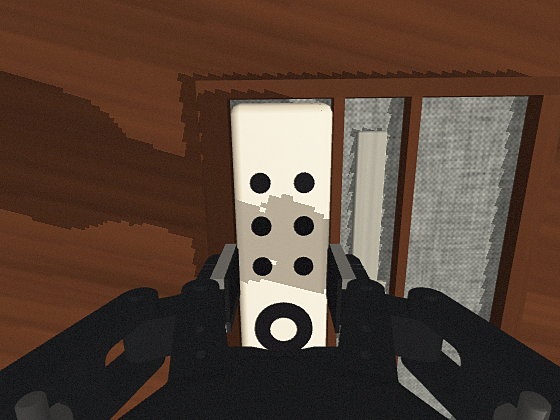

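In w5 the short well spans x≈230–333 at its rim, front edge row ≈98. The remote spans 234–331, front edge row ≈104, so it is centred sideways. Checking the fit lengthwise.

Run:
```python
from org import *
c=cap('wrist');p=(.4922,.0103,.2375);Ri=lambda q:(np.array([[np.cos(.2375),np.sin(.2375)],[-np.sin(.2375),np.cos(.2375)]])@(q[:2]-np.array(p[:2]))).round(4)
for n,u,v,z in [("short front L",230,98,.018),("short front R",333,98,.018),("long front R",421,97,.018),("long front L",528,96,.018),("remote fL",234,104,.048),("remote fR",331,104,.048)]: print(n,Ri(atz(c,u,v,z)))
print("tcp",Ri(sensors.get_obs()['tcp_pos']))
```

```text
short front L [-0.1292 -0.0685]
short front R [-0.1292 -0.0208]
long front R [-0.1297  0.0199]
long front L [-0.1302  0.0693]
remote fL [-0.1253 -0.0624]
remote fR [-0.1254 -0.0259]
tcp [-0.0544 -0.0446]
```

```bash
python3 -m inch '[{"linear":[0,0,0.01],"dr":[0,0,0],"gripper":0.02},{"linear":[0,0,0.018],"dr":[0,0,0],"gripper":0.02},{"linear":[0,0,0.018],"dr":[0,0,0],"gripper":0.02},{"linear":[0,0,0.018],"dr":[0,0,0],"gripper":0.055},{"linear":[0,0,0.018],"dr":[0,0,0],"gripper":0.055},{"linear":[0,0,0.018],"dr":[0,0,0],"gripper":0.055}]'
```

```text
time_s: 6.12
tcp_pos: [0.4488, -0.0462, 0.016]
tcp_rot: [-0.0, -0.118, 0.993, 0.0]
contact_force: [0.1, 0.5, 0.5]
gripper_width: 0.055
```

```bash
python3 -m inch '[{"linear":[0,0,-0.04],"dr":[0,0,0],"gripper":0.0854},{"linear":[0,0,-0.10],"dr":[0,0,0],"gripper":0.0854},{"linear":[0.01,-0.05,-0.14],"dr":[0,0,0.15],"gripper":0.0854},{"linear":[0.02,-0.11,-0.15],"dr":[0,0,0.32],"gripper":0.0854},{"linear":[0.03,-0.17,-0.15],"dr":[0,0,0.473],"gripper":0.0854},{"linear":[0.04,-0.23,-0.15],"dr":[0,0,0.473],"gripper":0.0854},{"linear":[0.041,-0.26,-0.15],"dr":[0,0,0.473],"gripper":0.0854},{"linear":[0.041,-0.26,-0.15],"dr":[0,0,0.473],"gripper":0.0854}]'
python3 - <<'E'
from h import *
import pickle
a=cap('wrist');b=cap('top');o=sensors.get_obs();print(o['tcp_pos'],o['tcp_rot'])
pickle.dump([a,b],open('w6.pkl','wb'))
x=cv2.resize(b['frame'][155:275,235:345],None,fx=4.2,fy=4.2,interpolation=2)[:420]
x=cv2.copyMakeBorder(x,0,max(0,420-len(x)),0,0,0)
cv2.imwrite('pics/w6.png',cv2.resize(np.hstack([a['frame'],x])[:,:,::-1],None,fx=.78,fy=.78))
E
```

```text
time_s: 7.12
tcp_pos: [0.4696, -0.3105, 0.1654]
tcp_rot: [-0.001, 0.12, 0.993, 0.0]
contact_force: [0.3, 0.2, 0.0]
gripper_width: 0.0853
[ 0.46968899 -0.30806988  0.16575894] [-4.77993603e-04  1.18231932e-01  9.92985647e-01  6.97462909e-04]
```

View pics/w6.png

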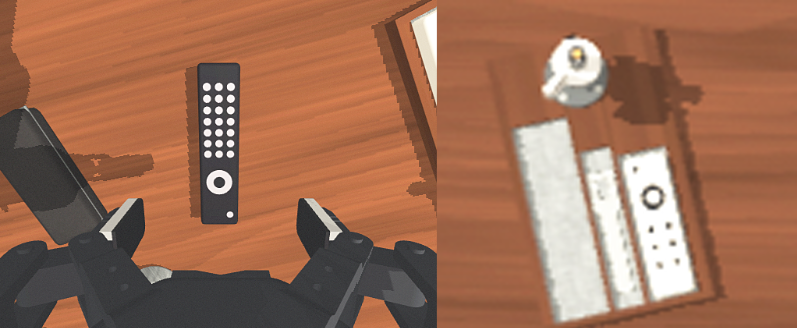

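The white remote sits in the short well (right half of the view). The long remote's corners in the wrist view are (198,63), (240,64), (238,223), (201,223) in crop pixels.

Run:
```python
from h import *
import pickle
a,b=pickle.load(open('w6.pkl','rb'))
for c,n in((a,'w'),):
    P=np.array([atz(c,u/.78,v/.78,.024) for u,v in((198,64),(240,65),(238,222),(201,223))])
    print(P.round(4),P.mean(0).round(4),np.linalg.norm(P[0]-P[3]),np.linalg.norm(P[0]-P[1]),np.degrees(np.arctan2(*(P[3]-P[0])[1::-1])),np.degrees(np.arctan2(*(P[2]-P[1])[1::-1])))
```

```text
[[ 0.3724 -0.3108  0.024 ]
 [ 0.3838 -0.2683  0.024 ]
 [ 0.5609 -0.3103  0.024 ]
 [ 0.5514 -0.355   0.024 ]] [ 0.4671 -0.3111  0.024 ] 0.18434880246066812 0.04398865430124562 -13.848537628341928 -13.33430727013142
```

```bash
python3 -m inch '[{"linear":[0.001,0,0.05],"dr":[0,0,0],"gripper":0.0854},{"linear":[0.001,0,0.10],"dr":[0,0,0],"gripper":0.0854},{"linear":[0.001,0,0.14],"dr":[0,0,0],"gripper":0.0854},{"linear":[0.001,0,0.155],"dr":[0,0,0],"gripper":0.0854},{"linear":[0.001,0,0.155],"dr":[0,0,0],"gripper":0.0854}]' && python3 -m inch '[{"linear":[0,0,0.001],"dr":[0,0,0],"gripper":0.025},{"linear":[0,0,0.001],"dr":[0,0,0],"gripper":0.025},{"linear":[0,0,0.001],"dr":[0,0,0],"gripper":0.025},{"linear":[0,0,0.001],"dr":[0,0,0],"gripper":0.025},{"linear":[0,0,0.001],"dr":[0,0,0],"gripper":0.025},{"linear":[0,0,0.001],"dr":[0,0,0],"gripper":0.025}]'
```

```text
time_s: 7.85
tcp_pos: [0.4688, -0.3072, 0.011]
tcp_rot: [-0.001, 0.118, 0.993, 0.0]
contact_force: [0.2, 0.1, 0.1]
gripper_width: 0.0848
time_s: 8.6
tcp_pos: [0.4704, -0.3097, 0.0128]
tcp_rot: [0.002, 0.118, 0.993, -0.001]
contact_force: [-0.2, 0.2, 5.5]
gripper_width: 0.0441
```

```bash
python3 -m inch '[{"linear":[0,0,-0.05],"dr":[0,0,0],"gripper":0.025},{"linear":[0.04,0.03,-0.08],"dr":[0,0,-0.15],"gripper":0.025},{"linear":[0.06,0.08,-0.08],"dr":[0,0,-0.32],"gripper":0.025},{"linear":[0.08,0.135,-0.08],"dr":[0,0,-0.475],"gripper":0.025},{"linear":[0.095,0.19,-0.08],"dr":[0,0,-0.475],"gripper":0.025},{"linear":[0.10,0.245,-0.08],"dr":[0,0,-0.475],"gripper":0.025},{"linear":[0.10,0.30,-0.08],"dr":[0,0,-0.475],"gripper":0.025},{"linear":[0.10,0.347,-0.08],"dr":[0,0,-0.475],"gripper":0.025}]' && python3 -m inch '[{"linear":[0,0,0],"dr":[0,0,0],"gripper":0.025},{"linear":[0,0,0.03],"dr":[0,0,0],"gripper":0.025},{"linear":[0,0,0.053],"dr":[0,0,0],"gripper":0.025},{"linear":[0,0,0.053],"dr":[0,0,0],"gripper":0.025},{"linear":[0,0,0.053],"dr":[0,0,0],"gripper":0.025}]'
python3 - <<'E'
from h import *
c=cap('wrist','w7.png');o=sensors.get_obs();print(o['tcp_pos'],o['tcp_rot'],o['gripper_width'],o['contact_force'],o['time_s'])
E
```

```text
time_s: 9.6
tcp_pos: [0.453, 0.0544, 0.0905]
tcp_rot: [0.0, -0.119, 0.993, 0.0]
contact_force: [1.8, -0.2, -1.5]
gripper_width: 0.0442
time_s: 10.22
tcp_pos: [0.4537, 0.0517, 0.0382]
tcp_rot: [0.001, -0.118, 0.993, -0.0]
contact_force: [-0.5, -0.2, -0.7]
gripper_width: 0.0442
[0.45407    0.05186021 0.03859495] [ 1.13230402e-03 -1.18401225e-01  9.92965175e-01 -1.73061635e-04] 0.04400686324437129 [ 0.19970515  0.64363724 -0.75814711] 10.275
```

View pics/w7.png

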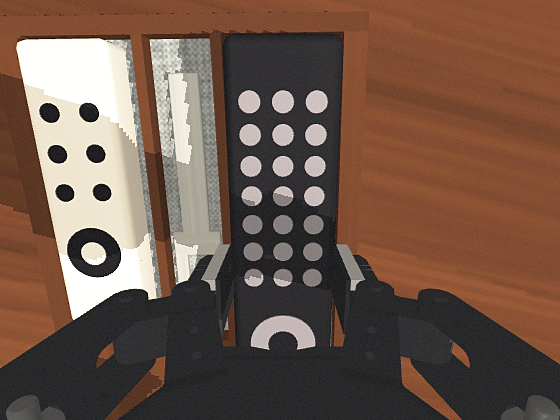

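The black remote spans x≈224–342 with its front at row ≈36, over the long well (left rim edge ≈223, right ≈343, front ≈33). The white remote lies in the short well at the left.

Run:
```python
from org import *
c=cap('wrist');p=(.4922,.0103,.2375);Ri=lambda q:(np.array([[np.cos(.2375),np.sin(.2375)],[-np.sin(.2375),np.cos(.2375)]])@(q[:2]-np.array(p[:2]))).round(4)
for n,u,v,z in [("short front R",132,39,.018),("groove front L",211,34,.018),("groove front R",147,38,.018),("long front R",223,33,.018),("long front L",343,33,.018),("remote fR",225,36,.051),("remote fL",342,36,.051)]: print(n,Ri(atz(c,u,v,z)))
f=c['frame'][20:44,::8].mean(2).astype(int);print("col 280 rows20-44",c['frame'][20:45,280].mean(1).astype(int).tolist());print("row 60",[(x,int(c['frame'][60,x].mean()),int(c['frame'][60,x,0])) for x in list(range(208,232,2))+list(range(334,360,2))])
print("tcp",Ri(sensors.get_obs()['tcp_pos']))
```

```text
short front R [-0.1274 -0.0187]
groove front L [-0.1295  0.0172]
groove front R [-0.1278 -0.0118]
long front R [-0.1299  0.0226]
long front L [-0.1299  0.0767]
remote fR [-0.1214  0.0288]
remote fL [-0.1215  0.0708]
col 280 rows20-44 [84, 85, 84, 80, 81, 82, 85, 83, 85, 87, 89, 74, 44, 40, 25, 36, 40, 44, 42, 35, 48, 44, 53, 51, 53]
row 60 [(208, 116, 118), (210, 135, 135), (212, 67, 99), (214, 65, 96), (216, 62, 91), (218, 65, 96), (220, 60, 91), (222, 48, 75), (224, 30, 33), (226, 37, 35), (228, 37, 40), (230, 45, 45), (334, 50, 52), (336, 49, 49), (338, 42, 43), (340, 42, 39), (342, 25, 19), (344, 95, 147), (346, 90, 138), (348, 94, 140), (350, 88, 136), (352, 92, 139), (354, 92, 139), (356, 91, 141), (358, 94, 142)]
tcp [-0.0271  0.0494]
```

```bash
python3 -m inch '[{"linear":[0.0028,0,0],"dr":[0,0,0],"gripper":0.025},{"linear":[0.0028,0,0.01],"dr":[0,0,0],"gripper":0.025},{"linear":[0.0028,0,0.0185],"dr":[0,0,0],"gripper":0.025},{"linear":[0.0028,0,0.0185],"dr":[0,0,0],"gripper":0.025}]' && python3 -m inch '[{"linear":[0,0,0],"dr":[0,0,0],"gripper":0.06},{"linear":[0,0,0],"dr":[0,0,0],"gripper":0.06},{"linear":[0,0,0],"dr":[0,0,0],"gripper":0.06},{"linear":[0,0,-0.04],"dr":[0,0,0],"gripper":0.06},{"linear":[0,0,-0.09],"dr":[0,0,0],"gripper":0.06},{"linear":[0,0,-0.14],"dr":[0,0,0],"gripper":0.06},{"linear":[0,0,-0.19],"dr":[0,0,0],"gripper":0.06},{"linear":[0,0,-0.20],"dr":[0,0,0],"gripper":0.06}]'
```

```text
time_s: 10.82
tcp_pos: [0.4504, 0.0518, 0.0207]
tcp_rot: [-0.0, -0.119, 0.993, -0.0]
contact_force: [-7.0, 0.1, 13.8]
gripper_width: 0.0441
time_s: 11.82
tcp_pos: [0.4524, 0.0517, 0.2231]
tcp_rot: [0.004, -0.119, 0.993, -0.0]
contact_force: [0.4, 0.6, -0.2]
gripper_width: 0.0599
```

Run:
```python
from h import *
import pickle
a=cap('wrist');s=cap('scene');t=cap('top');pickle.dump([a,s,t],open('w8.pkl','wb'))
x=cv2.resize(s['frame'][180:270,220:325],None,fx=4,fy=4,interpolation=2)
y=cv2.resize(t['frame'][160:260,245:325],None,fx=3,fy=3,interpolation=2)
img=np.zeros((600,800,3),np.uint8);img[:300]=cv2.resize(a['frame'][:300],None,fx=1,fy=1)[:, :].repeat(1,0)[:300] if 0 else 0
w=cv2.resize(a['frame'],(373,280));img[:280,:373]=w;img[290:590,:240]=y;img[:360,380:800]=x
cv2.imwrite('pics/w8.png',a['frame'][:,:,::-1]);cv2.imwrite('pics/w8b.png',img[:,:,::-1])
```

```text
(no output)
```

View pics/w8.png

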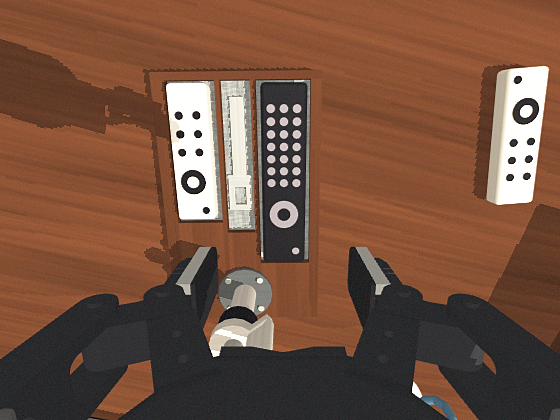

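The white remote is in its well (167–215, 82–220). The black one spans (260–308, 82–261), with felt visible on its right. I'll compare its ends with the predictions for seated and tilted.

Run:
```python
from org import *
import pickle
a,s,t=pickle.load(open('w8.pkl','rb'))
px=None
p=(.4925,.0130,.2375)
for n,P in dict(wfR=[-.132,.019,.018],wfL=[-.132,.075,.018],wbR=[.068,.019,.018],wbL=[.068,.075,.018],sbR=[.018,-.072,.018],sbL=[.018,-.022,.018],sfL=[-.132,-.022,.018],gbL=[.018,.0155,.018],
  rem_back_seated=[.063,.047,.032],rem_back_up=[.063,.047,.042],rem_front_seated=[-.127,.047,.032],wh_back=[.013,-.047,.030],wh_front=[-.127,-.047,.030]).items(): print(n,np.round(proj(a,W(p,P)[0]),1))
c=cv2.resize(a['frame'][60:280,150:330],None,fx=2.5,fy=2.5,interpolation=2);b=cv2.resize(s['frame'][185:265,240:320],None,fx=4,fy=4,interpolation=2)
im=np.zeros((550,790,3),np.uint8);im[:,:450]=c;im[:320,460:780]=b;cv2.imwrite('pics/w9.png',im[:,:,::-1])
```

```text
wfR [254.7  78.5]
wfL [311.   78.6]
wbR [258.3 262.8]
wbL [306.7 263. ]
sbR [176.1 221.6]
sbL [220.8 221.7]
sfL [213.5  78.5]
gbL [254.4 221.8]
rem_back_seated [282.5 264.3]
rem_back_up [282.4 268.3]
rem_front_seated [282.8  82.5]
wh_back [195.4 220.8]
wh_front [185.2  82.6]
```

View pics/w9.png

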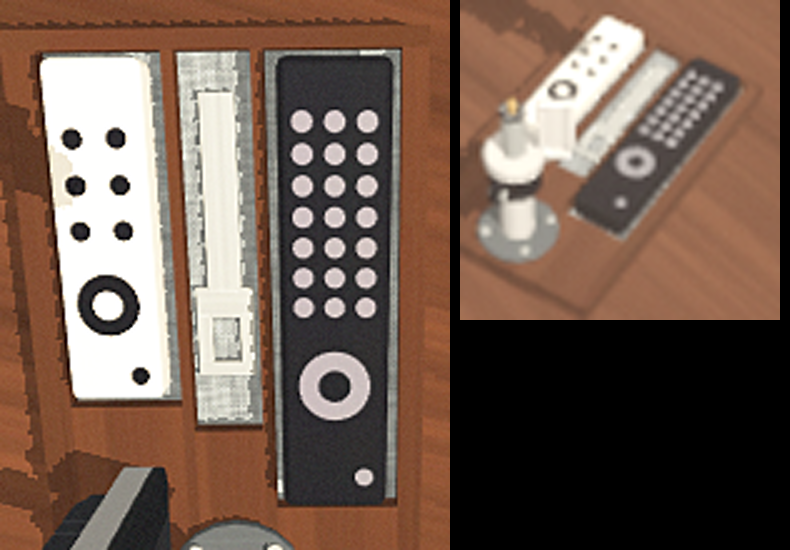

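Felt shows along the sides and at the ends of both remotes, so both are seated. Next, moving above the post while turning the hand to the swing start angle.

```bash
python3 -m inch '[{"linear":[-0.03,0,-0.01],"dr":[0,0,0.18],"gripper":0.06},{"linear":[-0.07,-0.02,-0.025],"dr":[0,0,0.36],"gripper":0.06},{"linear":[-0.1,-0.04,-0.025],"dr":[0,0,0.54],"gripper":0.06},{"linear":[-0.136,-0.047,-0.025],"dr":[0,0,0.72],"gripper":0.06},{"linear":[-0.136,-0.047,-0.025],"dr":[0,0,0.9],"gripper":0.06},{"linear":[-0.136,-0.047,-0.025],"dr":[0,0,1.08],"gripper":0.06},{"linear":[-0.136,-0.047,-0.025],"dr":[0,0,1.26],"gripper":0.06},{"linear":[-0.136,-0.047,-0.025],"dr":[0,0,1.26],"gripper":0.06}]'
python3 - <<'E'
from h import *
import pickle
pickle.dump(cap('wrist','p1.png'),open('p1.pkl','wb'))
E
python3 -m inch '[{"linear":[0,0,0],"dr":[0,0,0.18],"gripper":0.06},{"linear":[0,0,0],"dr":[0,0,0.36],"gripper":0.06},{"linear":[0,0,0],"dr":[0,0,0.54],"gripper":0.06},{"linear":[0,0,0],"dr":[0,0,0.72],"gripper":0.06},{"linear":[0,0,0],"dr":[0,0,0.9],"gripper":0.06},{"linear":[0,0,0],"dr":[0,0,1.08],"gripper":0.06},{"linear":[0,0,0],"dr":[0,0,1.26],"gripper":0.06},{"linear":[0,0,0],"dr":[0,0,1.26],"gripper":0.06}]' && python3 -m inch '[{"linear":[0,0,0],"dr":[0,0,0.18],"gripper":0.06},{"linear":[0,0,0],"dr":[0,0,0.36],"gripper":0.06},{"linear":[0,0,0],"dr":[0,0,0.54],"gripper":0.06},{"linear":[0,0,0],"dr":[0,0,0.72],"gripper":0.06},{"linear":[0,0,0],"dr":[0,0,0.9],"gripper":0.06},{"linear":[0,0,0],"dr":[0,0,1.08],"gripper":0.06},{"linear":[0,0,0],"dr":[0,0,1.23],"gripper":0.06},{"linear":[0,0,0],"dr":[0,0,1.23],"gripper":0.06}]'
python3 - <<'E'
from h import *
import pickle
c=cap('wrist','p2.png');pickle.dump(c,open('p2.pkl','wb'))
a=pickle.load(open('p1.pkl','rb'));o=sensors.get_obs();print(o['tcp_pos'],o['tcp_rot'],o['q'])
for k in(a,c):print(np.round(proj(k,[.596,.038,.167]),1))
cv2.imwrite('pics/p12.png',np.hstack([a['frame'][100:,100:480],c['frame'][100:,100:480]])[:,:,::-1])
E
```

```text
time_s: 12.98
tcp_pos: [0.5927, 0.0382, 0.2406]
tcp_rot: [-0.002, 0.488, 0.873, -0.001]
contact_force: [-0.7, 0.1, 0.1]
gripper_width: 0.0598
time_s: 14.02
tcp_pos: [0.5933, 0.0382, 0.2427]
tcp_rot: [-0.0, 0.908, 0.419, -0.001]
contact_force: [0.3, -0.5, 0.2]
gripper_width: 0.0597
time_s: 15.02
tcp_pos: [0.5935, 0.0382, 0.2433]
tcp_rot: [0.0, 0.983, -0.181, -0.0]
contact_force: [-0.3, 0.2, -0.0]
gripper_width: 0.0601
[0.59351226 0.03814849 0.24334491] [ 2.17928458e-05  9.83397789e-01 -1.81462518e-01 -3.77584474e-04] [-3.11636456e-02  1.86116302e-01  1.23629233e+00  7.15353703e-05
  1.71993713e+00  1.90459022e+00]
[287.1 219.5]
[281.4 211.3]
```

View pics/p12.png

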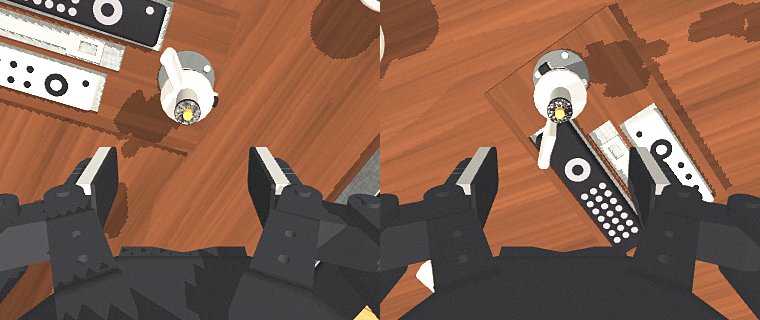

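The stud is at (287,214) in p1 and (279,214) in p2. The blade runs from the post to about (263,262) in p2.

Run:
```python
from h import *
import pickle
S=pickle.load(open('s0.pkl','rb'));a=pickle.load(open('p1.pkl','rb'));c=pickle.load(open('p2.pkl','rb'))
rs=[ray(a,287,214),ray(c,279,214),ray(S['top'],278.1,170.9),ray(S['scene'],252.5,210.3)]
print(tri(rs[:2]));print(tri(rs))
x=tri(rs[:2])[0]
for r in np.radians([110,120,130,140]): print(np.degrees(r),[np.round(proj(c,[x[0]+d*np.cos(r),x[1]+d*np.sin(r),.165]),1).tolist() for d in(.018,.045)])
```

```text
(array([0.59416706, 0.04061508, 0.16444284]), [np.float64(0.00010611355025809521), np.float64(0.00010611355025812801)])
(array([0.59491105, 0.03969227, 0.16668083]), [np.float64(0.0017930970516922037), np.float64(0.0006044129541607286), np.float64(0.0020469884893344285), np.float64(0.0003611885228858729)])
110.0 [[259.8, 230.0], [232.1, 253.0]]
119.99999999999999 [[263.0, 232.9], [240.1, 259.9]]
130.0 [[266.7, 235.2], [249.2, 265.5]]
140.0 [[270.7, 236.9], [259.0, 269.5]]
```

```bash
python3 -m inch '[{"linear":[0.001,-0.0015,0],"dr":[0,0,0],"gripper":0.06},{"linear":[0.001,-0.0015,0.04],"dr":[0,0,0],"gripper":0.06},{"linear":[0.001,-0.0015,0.08],"dr":[0,0,0],"gripper":0.06},{"linear":[0.001,-0.0015,0.11],"dr":[0,0,0],"gripper":0.06},{"linear":[0.001,-0.0015,0.122],"dr":[0,0,0],"gripper":0.06},{"linear":[0.001,-0.0015,0.122],"dr":[0,0,0],"gripper":0.06}]'
python3 - <<'E'
from h import *
c=cap('wrist','p3.png');s=cap('scene')
x=cv2.resize(s['frame'][180:270,220:325],None,fx=3,fy=3,interpolation=2)
o=sensors.get_obs();print(o['tcp_pos'],o['contact_force'])
im=np.zeros((420,720,3),np.uint8);im[:,:400]=c['frame'][:,80:480];im[:270,405:720]=x;cv2.imwrite('pics/p3.png',im[:,:,::-1])
E
```

```text
time_s: 15.82
tcp_pos: [0.5949, 0.0393, 0.1213]
tcp_rot: [0.0, 0.983, -0.184, -0.001]
contact_force: [0.5, -0.5, 0.3]
gripper_width: 0.06
[0.59620303 0.03919377 0.12359096] [ 0.25282672  0.21568572 -0.26627856]
```

View pics/p3.png

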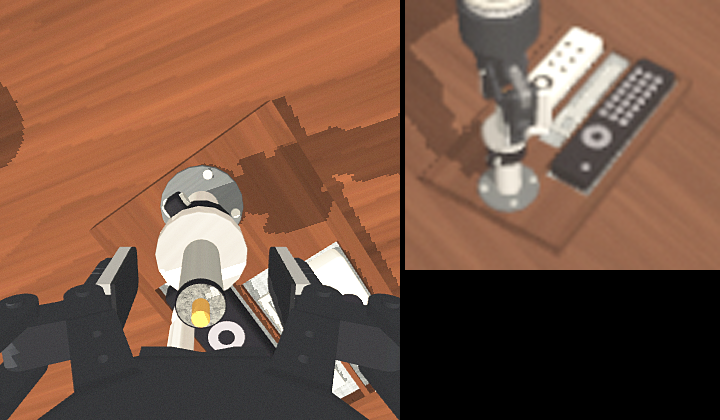

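The leg sits centred between the pads (at 202 between 136 and 268), clear of the blade. Closing.

```bash
python3 -m inch '[{"linear":[0,0,0.002],"dr":[0,0,0],"gripper":0.0},{"linear":[0,0,0.002],"dr":[0,0,0],"gripper":0.0},{"linear":[0,0,0.002],"dr":[0,0,0],"gripper":0.0},{"linear":[0,0,0.002],"dr":[0,0,0],"gripper":0.0},{"linear":[0,0,0.002],"dr":[0,0,0],"gripper":0.0},{"linear":[0,0,0.002],"dr":[0,0,0],"gripper":0.0},{"linear":[0,0,0.002],"dr":[0,0,0],"gripper":0.0},{"linear":[0,0,0.002],"dr":[0,0,0],"gripper":0.0}]'
python3 - <<'E'
from h import *
z=[]
for i in range(6):
    imaging.capture('top');o=sensors.get_obs();z.append(o['tcp_pos'])
print(np.mean(z,0),np.std(z,0),o['contact_force'],o['ft_torque'],o['gripper_width'])
E
```

```text
time_s: 16.92
tcp_pos: [0.5957, 0.0397, 0.1208]
tcp_rot: [-0.001, 0.983, -0.184, 0.001]
contact_force: [0.6, 3.0, 5.3]
gripper_width: 0.017
[0.59573176 0.03970638 0.12077337] [9.05613704e-06 1.69976377e-05 1.14752994e-05] [0.85852973 3.27355683 5.43316579] [ 0.5717839  -0.06195615 -0.0151994 ] 0.016525534233472985
```

```bash
python3 -m inch '[{"linear":[0,0,-0.008],"dr":[0,0,0],"gripper":0.0},{"linear":[0,0,-0.016],"dr":[0,0,0],"gripper":0.0},{"linear":[0,0,-0.024],"dr":[0,0,0],"gripper":0.0},{"linear":[0,0,-0.0305],"dr":[0,0,0],"gripper":0.0},{"linear":[0,0,-0.0305],"dr":[0,0,0],"gripper":0.0},{"linear":[0,0,-0.0305],"dr":[0,0,0],"gripper":0.0}]'
python3 - <<'E'
from h import *
import pickle
c=cap('wrist');o=sensors.get_obs();print(o['tcp_pos'],o['contact_force'],o['ft_torque'],o['gripper_width'])
pickle.dump(c,open('p4.pkl','wb'))
print("ring top axis px",proj(c,[.5955,.0397,.115]),"mark top",proj(c,[.5955,.0397,.1175]))
cv2.imwrite('pics/p4.png',cv2.resize(c['frame'][140:360,180:400],None,fx=2.7,fy=2.7,interpolation=2)[:,:,::-1])
E
```

```text
time_s: 17.98
tcp_pos: [0.5956, 0.0397, 0.1493]
tcp_rot: [-0.001, 0.983, -0.184, 0.0]
contact_force: [3.9, 4.0, -1.6]
gripper_width: 0.0165
[0.59564411 0.03969638 0.14927312] [ 4.2997044   3.74433472 -1.43199913] [ 0.60990705 -0.75500258 -0.01432279] 0.016125469520782105
ring top axis px (np.float64(282.5923820581884), np.float64(235.95483208678178)) mark top (np.float64(282.5852183995074), np.float64(237.49578486908467))
```

View pics/p4.png

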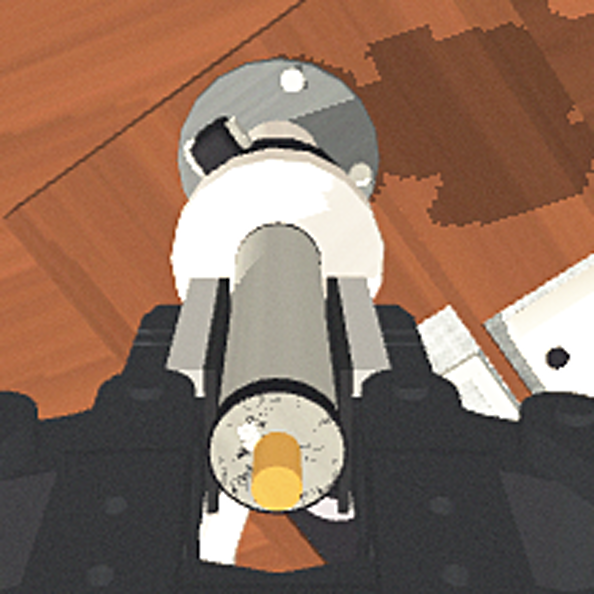

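At 28.5 mm lift only a thin dark line of the mark shows at the tube's foot (crop (278,225)). Raising about 2 mm more.

```bash
python3 -m inch '[{"linear":[0,0,-0.002],"dr":[0,0,0],"gripper":0.0},{"linear":[0,0,-0.002],"dr":[0,0,0],"gripper":0.0},{"linear":[0,0,-0.002],"dr":[0,0,0],"gripper":0.0},{"linear":[0,0,-0.002],"dr":[0,0,0],"gripper":0.0}]'
python3 - <<'E'
from h import *
import pickle
c=cap('wrist');o=sensors.get_obs();print(o['tcp_pos'],o['contact_force'],o['ft_torque'])
a=pickle.load(open('p4.pkl','rb'));pickle.dump(c,open('p5.pkl','wb'))
for k in(a,c): print([k['frame'][215:232,x].mean(1).astype(int).tolist() for x in(278,283,288)])
f=lambda k:cv2.resize(k['frame'][205:255,255:310],None,fx=7,fy=7,interpolation=0)
cv2.imwrite('pics/p5.png',np.hstack([f(a),f(c)])[:,:,::-1])
E
```

```text
time_s: 18.52
tcp_pos: [0.5956, 0.0397, 0.1512]
tcp_rot: [-0.001, 0.983, -0.184, 0.0]
contact_force: [3.8, 3.9, -1.4]
gripper_width: 0.0166
[0.59565486 0.03969689 0.15126321] [ 3.89513616  4.82417198 -1.5004799 ] [ 0.65051929 -0.70497883  0.02259216]
[[255, 255, 255, 255, 255, 255, 255, 255, 67, 169, 169, 167, 168, 169, 165, 170, 166], [255, 255, 255, 255, 255, 255, 255, 117, 122, 168, 165, 162, 165, 160, 164, 161, 162], [255, 255, 255, 255, 255, 255, 255, 253, 66, 128, 170, 164, 166, 164, 168, 161, 166]]
[[255, 255, 255, 255, 255, 255, 255, 76, 40, 185, 176, 169, 170, 169, 169, 168, 166], [255, 255, 255, 255, 249, 253, 152, 12, 146, 169, 165, 164, 164, 163, 165, 167, 166], [255, 255, 255, 255, 255, 255, 255, 77, 9, 145, 172, 169, 167, 165, 168, 167, 165]]
```

View pics/p5.png

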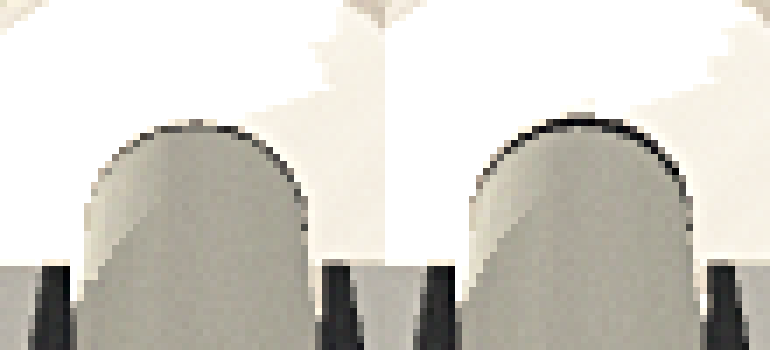

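The black band is now fully out (about 1.6 px dark against 1.5 px expected for 2.5 mm), at 30.5 mm measured lift. Starting the swing anticlockwise (negative about tool z).

```bash
python3 -m inch '[{"linear":[0,0,0],"dr":[0,0,-0.09],"gripper":0.0},{"linear":[0,0,0],"dr":[0,0,-0.18],"gripper":0.0},{"linear":[0,0,0],"dr":[0,0,-0.27],"gripper":0.0},{"linear":[0,0,0],"dr":[0,0,-0.36],"gripper":0.0},{"linear":[0,0,0],"dr":[0,0,-0.45],"gripper":0.0},{"linear":[0,0,0],"dr":[0,0,-0.54],"gripper":0.0},{"linear":[0,0,0],"dr":[0,0,-0.63],"gripper":0.0},{"linear":[0,0,0],"dr":[0,0,-0.63],"gripper":0.0}]'
python3 - <<'E'
from h import *
o=sensors.get_obs();print(o['tcp_pos'],o['contact_force'],o['ft_torque'],o['q'],o['gripper_width'])
E
python3 -m inch '[{"linear":[0,0,0],"dr":[0,0,-0.08],"gripper":0.0},{"linear":[0,0,0],"dr":[0,0,-0.16],"gripper":0.0},{"linear":[0,0,0],"dr":[0,0,-0.24],"gripper":0.0},{"linear":[0,0,0],"dr":[0,0,-0.24],"gripper":0.0}]'
python3 - <<'E'
from h import *
o=sensors.get_obs();print(o['tcp_pos'],o['contact_force'],o['ft_torque'],o['q'],o['gripper_width'])
c=cap('wrist','p6.png');s=cap('top');s2=cap('scene')
im=np.zeros((420,740,3),np.uint8);im[:,:400]=c['frame'][:,80:480]
im[:200,405:605]=cv2.resize(s['frame'][150:200,255:305],None,fx=4,fy=4,interpolation=2);im[205:405,405:725]=cv2.resize(s2['frame'][190:240,220:300],None,fx=4,fy=4,interpolation=2)
cv2.imwrite('pics/p6.png',im[:,:,::-1])
E
```

```text
time_s: 19.58
tcp_pos: [0.5957, 0.0402, 0.1513]
tcp_rot: [-0.001, 0.992, 0.13, 0.001]
contact_force: [4.8, 5.3, -0.4]
gripper_width: 0.0165
[0.59569986 0.04020576 0.15125629] [ 4.80048248  5.26245892 -0.43699581] [ 0.78589165 -0.73396405 -0.03735238] [-0.02866985  0.21844125  1.38080108  0.0020499   1.54152871  1.28116188] 0.01646496355603996
time_s: 20.08
tcp_pos: [0.5957, 0.0405, 0.1513]
tcp_rot: [-0.001, 0.969, 0.248, 0.001]
contact_force: [3.9, 4.9, -1.6]
gripper_width: 0.0169
[0.59568619 0.0404559  0.15130683] [ 3.9380751   4.92179774 -1.60617963] [ 0.8792505  -0.73267849 -0.04397029] [-0.02847158  0.2184016   1.38074734  0.00245592  1.54163073  1.04139006] 0.01687275715747276
```

View pics/p6.png

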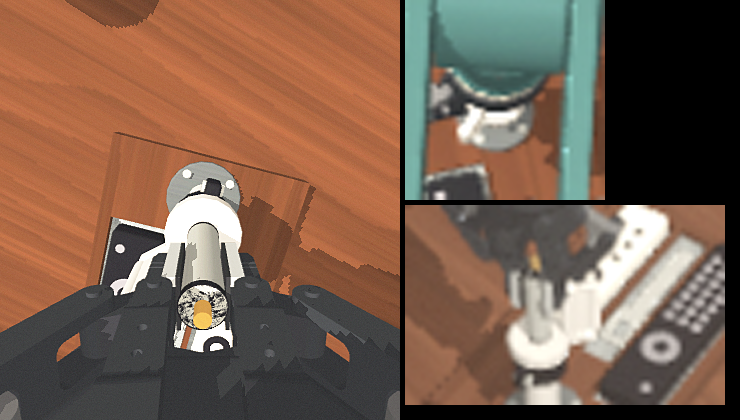

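The wrist view shows the blade beside the left finger at about (130–165, 258–290). Working out its angle by projection.

Run:
```python
from h import *
import pickle
c=cap('wrist');pickle.dump(c,open('p6.pkl','wb'));im=cv2.resize(c['frame'][180:330,160:320],None,fx=3.6,fy=3.6,interpolation=2).copy()
ax=[.5955,.0397]
col={130:(255,0,0),145:(0,200,0),160:(0,0,255),175:(255,0,255)}
for r,k in col.items():
    t=np.radians(r);d=np.array([np.cos(t),np.sin(t)]);n=np.array([-d[1],d[0]])
    q=[proj(c,[*(np.array(ax)+a*d+b*n),z]) for a,b,z in((.018,-.003,.165),(.045,-.004,.165),(.045,.004,.165),(.018,.003,.165),(.018,.003,.115),(.045,.004,.115),(.045,.004,.165))]
    cv2.polylines(im,[((np.array(q)-[160,180])*3.6).astype(np.int32)],False,k,1)
cv2.imwrite('pics/p7.png',im[:,:,::-1])
```

```text
(no output)
```

View pics/p7.png

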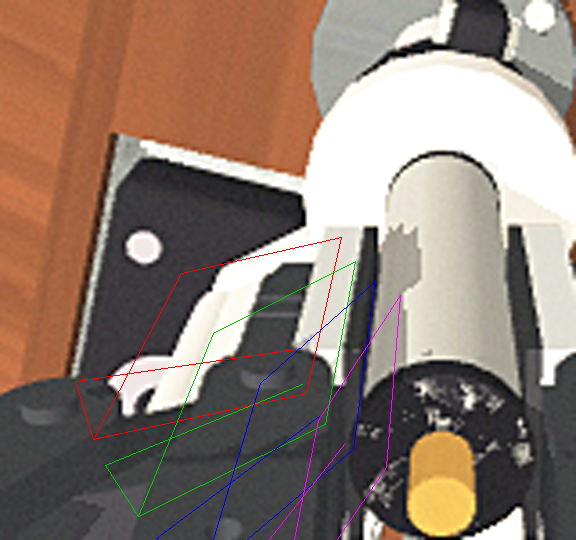

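The blade is at about 138°, so the finger (119°) is only just reaching it. Continuing the swing in steps.

```bash
python3 -m inch '[{"linear":[0,0,0],"dr":[0,0,-0.08],"gripper":0.0},{"linear":[0,0,0],"dr":[0,0,-0.16],"gripper":0.0},{"linear":[0,0,0],"dr":[0,0,-0.24],"gripper":0.0},{"linear":[0,0,0],"dr":[0,0,-0.32],"gripper":0.0},{"linear":[0,0,0],"dr":[0,0,-0.4],"gripper":0.0},{"linear":[0,0,0],"dr":[0,0,-0.4],"gripper":0.0}]';python3 - <<'E'
from h import *
o=sensors.get_obs();print(o['tcp_pos'],o['contact_force'],o['ft_torque'],o['q'][5])
E
python3 -m inch '[{"linear":[0,0,0],"dr":[0,0,-0.08],"gripper":0.0},{"linear":[0,0,0],"dr":[0,0,-0.16],"gripper":0.0},{"linear":[0,0,0],"dr":[0,0,-0.2],"gripper":0.0},{"linear":[0,0,0],"dr":[0,0,-0.2],"gripper":0.0}]';python3 - <<'E'
from h import *
o=sensors.get_obs();print(o['tcp_pos'],o['contact_force'],o['ft_torque'],o['q'][5])
c=cap('wrist');s2=cap('scene')
im=np.zeros((450,800,3),np.uint8);im[:450,:480]=cv2.resize(c['frame'][180:330,160:320],None,fx=3,fy=3,interpolation=2)
im[:240,485:795]=cv2.resize(s2['frame'][185:245,220:297],(310,240),interpolation=2);cv2.imwrite('pics/p8.png',im[:,:,::-1])
E
```

```text
time_s: 21.02
tcp_pos: [0.5954, 0.0407, 0.1512]
tcp_rot: [-0.001, 0.9, 0.435, 0.001]
contact_force: [2.9, 6.9, -1.4]
gripper_width: 0.0165
[0.59540888 0.04073415 0.15121705] [ 2.90834682  6.89498756 -1.40747193] [ 0.91643889 -0.6346716  -0.02916299] 0.6413476149874443
time_s: 21.52
tcp_pos: [0.5953, 0.0408, 0.1512]
tcp_rot: [-0.001, 0.852, 0.523, 0.001]
contact_force: [3.2, 6.5, -0.4]
gripper_width: 0.0165
[0.59526827 0.04083311 0.15122906] [ 3.1881581   6.49083243 -0.40953309] [ 0.98234985 -0.56218613 -0.05961318] 0.44162752347469697
```

View pics/p8.png

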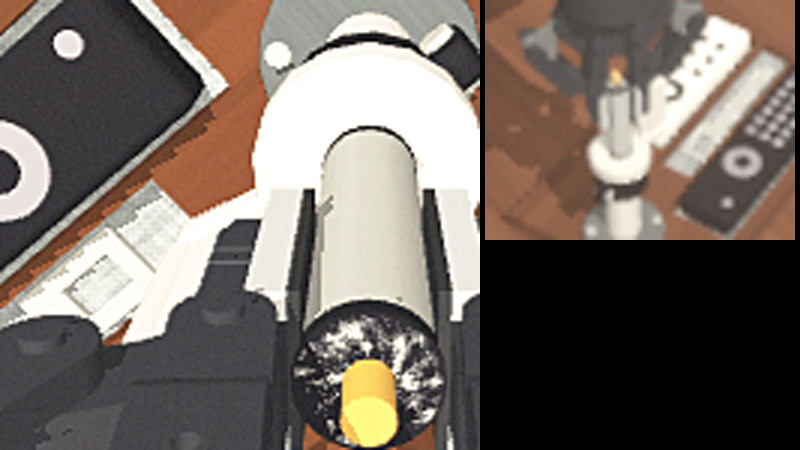

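The blade is moving with the finger, so about 20° remain. Continuing in small steps and watching the torque.

```bash
for i in 1; do python3 -m inch '[{"linear":[0,0,0],"dr":[0,0,-0.06],"gripper":0.0},{"linear":[0,0,0],"dr":[0,0,-0.12],"gripper":0.0},{"linear":[0,0,0],"dr":[0,0,-0.18],"gripper":0.0},{"linear":[0,0,0],"dr":[0,0,-0.18],"gripper":0.0}]'; done; python3 -c "
from h import *
o=sensors.get_obs();print(o['tcp_pos'],o['contact_force'],o['ft_torque'],o['q'][5],o['joint_efforts'].round(2))"
python3 -m inch '[{"linear":[0,0,0],"dr":[0,0,-0.05],"gripper":0.0},{"linear":[0,0,0],"dr":[0,0,-0.1],"gripper":0.0},{"linear":[0,0,0],"dr":[0,0,-0.1],"gripper":0.0}]'; python3 -c "
from h import *
o=sensors.get_obs();print(o['tcp_pos'],o['contact_force'],o['ft_torque'],o['q'][5],o['joint_efforts'].round(2))
c=cap('wrist');s2=cap('scene')
im=np.zeros((450,800,3),np.uint8);im[:450,:480]=cv2.resize(c['frame'][180:330,160:320],None,fx=3,fy=3,interpolation=2)
im[:240,485:795]=cv2.resize(s2['frame'][185:245,220:297],(310,240),interpolation=2);cv2.imwrite('pics/p9.png',im[:,:,::-1])"
```

```text
time_s: 22.12
tcp_pos: [0.5951, 0.0409, 0.1512]
tcp_rot: [-0.001, 0.802, 0.598, 0.001]
contact_force: [3.8, 6.7, -1.5]
gripper_width: 0.0168
[0.59510732 0.04089211 0.15122986] [ 3.84788583  6.74742869 -1.49695439] [ 0.94850655 -0.41370669 -0.03763299] 0.2615101535358443 [ -3.79 -40.75 -29.88  -2.03   0.87  -0.15]
time_s: 22.5
tcp_pos: [0.595, 0.0411, 0.1512]
tcp_rot: [-0.002, 0.771, 0.637, 0.001]
contact_force: [2.0, 7.3, -1.0]
gripper_width: 0.0162
[0.5949885  0.04105287 0.15120766] [ 2.03668003  7.2576548  -1.02697691] [ 1.03993506 -0.4435607  -0.13574054] 0.16190751263792424 [ -3.9  -40.64 -29.94  -2.14   0.78  -0.27]
```

```bash
P='from h import *
o=sensors.get_obs();print(o["tcp_pos"].round(4),o["contact_force"].round(1),o["ft_torque"].round(3),"q6",o["q"][5].round(4),o["joint_efforts"][5].round(2))'
python3 -m inch '[{"linear":[0,0,0],"dr":[0,0,-0.03],"gripper":0.0},{"linear":[0,0,0],"dr":[0,0,-0.06],"gripper":0.0},{"linear":[0,0,0],"dr":[0,0,-0.06],"gripper":0.0}]' >/dev/null; python3 -c "$P"
python3 -m inch '[{"linear":[0,0,0],"dr":[0,0,-0.03],"gripper":0.0},{"linear":[0,0,0],"dr":[0,0,-0.06],"gripper":0.0},{"linear":[0,0,0],"dr":[0,0,-0.06],"gripper":0.0}]' >/dev/null; python3 -c "$P
c=cap('wrist');s2=cap('scene')
im=np.zeros((450,800,3),np.uint8);im[:450,:480]=cv2.resize(c['frame'][180:330,160:320],None,fx=3,fy=3,interpolation=2)
im[:240,485:795]=cv2.resize(s2['frame'][185:245,220:297],(310,240),interpolation=2);cv2.imwrite('pics/p10.png',im[:,:,::-1])"
```

```text
[0.5949 0.0413 0.1512] [ 2.1  8.4 -1.9] [ 1.17  -0.409 -0.5  ] q6 0.1027 -0.51
[0.5948 0.0416 0.1512] [ 2.6  7.4 -1. ] [ 1.251 -0.331 -0.764] q6 0.0436 -0.82
```

View pics/p10.png

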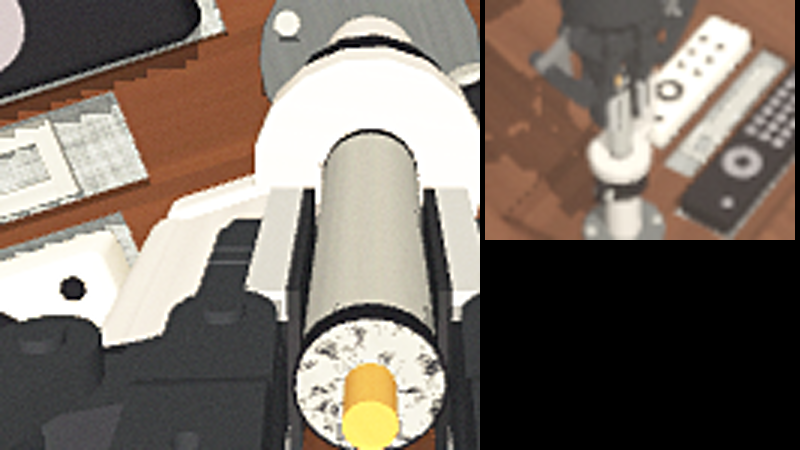

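Torque is at 0.76 N m: either the clamp on the leg or the stop. Checking the blade angle with an overlay.

```bash
cat > ov.py <<'E'
from h import *
import sys
c=cap('wrist');im=cv2.resize(c['frame'][180:330,160:320],None,fx=3.6,fy=3.6,interpolation=2).copy()
o=sensors.get_obs();ax=o['tcp_pos'][:2]
for r,k in {178:(255,0,0),186:(0,200,0),194:(0,0,255),202:(255,0,255)}.items():
    t=np.radians(r);d=np.array([np.cos(t),np.sin(t)]);n=np.array([-d[1],d[0]])
    q=[proj(c,[*(ax+a*d+b*n),z]) for a,b,z in((.018,-.003,.115),(.018,-.003,.165),(.045,-.004,.165),(.045,.004,.165),(.018,.003,.165),(.018,.003,.115),(.045,.004,.115),(.045,.004,.165))]
    cv2.polylines(im,[((np.array(q)-[160,180])*3.6).astype(np.int32)],False,k,1)
y=R.from_quat(o['tcp_rot'],scalar_first=True).apply([0,-1,0]);print("finger deg",np.degrees(np.arctan2(y[1],y[0])),ax)
cv2.imwrite('pics/'+sys.argv[1],im[:,:,::-1])
E
python3 ov.py o1.png
```

```text
finger deg 175.8844477100199 [0.59481177 0.04154756]
```

View pics/o1.png

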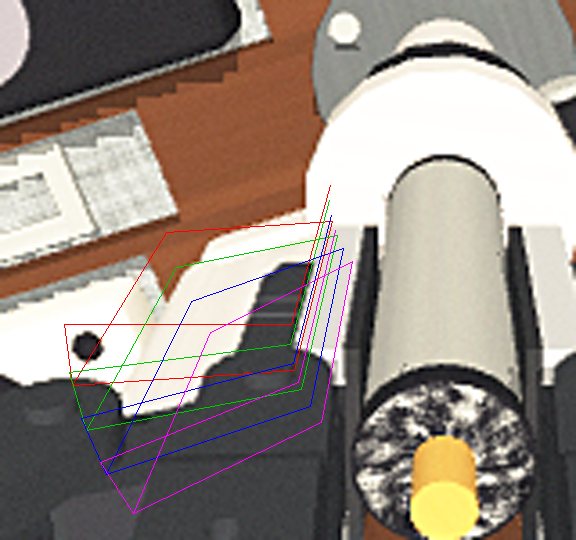

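```bash
sed -i 's/((.018,-.003,.115).*)):*$/XX/' ov.py
python3 - <<'E'
s=open('ov.py').read()
i=s.index('    q=[proj');j=s.index('\n',i)
s=s[:i]+"    q=[proj(c,[*(ax+a*d+b*n),z]) for a,b,z in((.018,-.003,.115),(.045,-.0045,.115),(.045,-.0045,.165),(.018,-.003,.165))]"+s[j:]
open('ov.py','w').write(s)
E
python3 ov.py o2.png
```

```text
finger deg 175.8858870257053 [0.59481597 0.04155728]
```

View pics/o2.png

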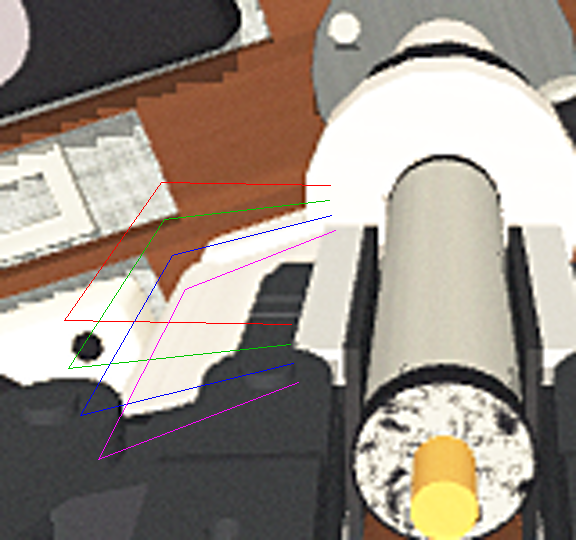

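The blade's lower edge (slope about 0.32) fits 194–198°, close to the closed angle of 193.6°. Next, a numeric check of whether the blade stopped following the finger between the last steps: its edge in the image stays put if it turned with the hand and shifts if it had hit the stop.

Run:
```python
from h import *
a=cv2.imread('pics/p8.png');b=cv2.imread('pics/p9.png');c=cv2.imread('pics/p10.png')
for n,k in(('p8',a),('p9',b),('p10',c)):
    for x in(205,220,235,248):
        g=k[150:240,x,0].astype(int);print(n,x,'edge',150+int(np.argmax(g>150)),g[20:70:5].tolist())
o=sensors.get_obs();print(o['time_s'])
```

```text
p8 205 edge 211 [69, 64, 58, 66, 65, 63, 62, 64, 108, 255]
p8 220 edge 205 [65, 62, 65, 60, 61, 64, 39, 152, 254, 251]
p8 235 edge 198 [66, 64, 66, 64, 61, 8, 255, 245, 255, 255]
p8 248 edge 192 [53, 59, 62, 57, 61, 255, 247, 255, 255, 255]
p9 205 edge 207 [57, 61, 62, 59, 62, 55, 60, 24, 255, 243]
p9 220 edge 200 [61, 62, 60, 58, 59, 36, 182, 237, 250, 255]
p9 235 edge 194 [62, 61, 57, 60, 39, 218, 236, 254, 255, 255]
p9 248 edge 187 [58, 55, 60, 68, 242, 234, 255, 255, 251, 240]
p10 205 edge 191 [57, 56, 56, 40, 131, 234, 241, 255, 255, 215]
p10 220 edge 185 [53, 52, 37, 176, 225, 240, 255, 255, 232, 228]
p10 235 edge 180 [54, 46, 167, 228, 236, 254, 255, 215, 219, 243]
p10 248 edge 176 [40, 135, 231, 235, 255, 255, 231, 223, 223, 235]
23.55
```

Between p8 and p9 the hand turned 16° and the blade's edge moved only 4 px in the image, so it was following. Between p9 and p10 the hand turned 6.8° and the edge moved about 16 px, so the blade stayed put while the torque rose: it is on its closed stop. I'll ease the push slightly and do the final checks.

```bash
python3 -m inch '[{"linear":[0,0,0],"dr":[0,0,0.02],"gripper":0.0},{"linear":[0,0,0],"dr":[0,0,0.02],"gripper":0.0},{"linear":[0,0,0],"dr":[0,0,0.02],"gripper":0.0}]'
python3 - <<'E'
from h import *
c=cap('wrist');t=cap('top');s=cap('scene');o=sensors.get_obs()
print(o['tcp_pos'],o['contact_force'],o['ft_torque'],o['q'][5])
print([c['frame'][215:232,x].mean(1).astype(int).tolist() for x in(278,283,288)])
im=np.zeros((600,800,3),np.uint8)
im[:300,:400]=cv2.resize(t['frame'],(400,300));im[:300,400:]=cv2.resize(s['frame'],(400,300))
im[305:600,:360]=cv2.resize(c['frame'][205:255,252:313],(360,295),interpolation=0);im[305:600,370:800]=cv2.resize(s['frame'][185:260,222:331],(430,295),interpolation=2)
cv2.imwrite('pics/fin.png',im[:,:,::-1])
E
```

```text
time_s: 23.92
tcp_pos: [0.5949, 0.0415, 0.1513]
tcp_rot: [-0.002, 0.739, 0.674, 0.001]
contact_force: [1.0, 8.1, -0.1]
gripper_width: 0.0167
[0.59483652 0.04145842 0.15122819] [ 2.39186886  8.29920276 -0.11092975] [ 1.25866459 -0.33132171 -0.69704492] 0.06333602057968576
[[254, 254, 254, 254, 254, 254, 255, 255, 211, 5, 225, 221, 213, 209, 211, 212, 211], [254, 254, 254, 254, 254, 255, 255, 203, 3, 179, 223, 210, 209, 214, 211, 211, 208], [254, 254, 254, 254, 254, 254, 255, 255, 105, 3, 231, 218, 210, 210, 211, 212, 209]]
```

View pics/fin.png

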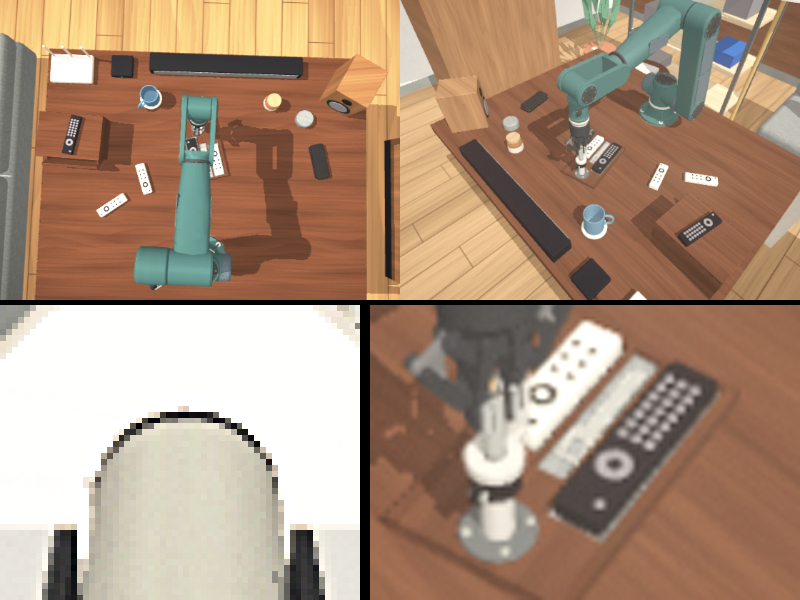

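Run:
```python
from h import *
import pickle
for n,k in(('p4',pickle.load(open('p4.pkl','rb'))),('p5',pickle.load(open('p5.pkl','rb'))),('p6',pickle.load(open('p6.pkl','rb'))),('now',cap('wrist'))):
    f=k['frame'].astype(int);m=(f[...,0]-f[...,2]>90)&(f[...,1]>130)&(f[...,0]>170);m[:285]=0;m[:,:255]=0;m[:,310:]=0
    ys,xs=np.nonzero(m);
    dk=[round(float(((np.r_[[255.]*9,[f[228:234,x].mean()]*8]-f[215:232,x].mean(1)).clip(0)/255).sum()),2) for x in range(276,291)]
    dk2=[round(float(sum(max(0,(min(255,200)-v))/200 for v in f[215:232,x].mean(1)[:12] if v<150)),2) for x in range(274,292)]
    print(n,len(ys),xs.mean().round(2),ys.mean().round(2),ys.max(),np.mean(dk2).round(2),np.median(dk2))
    ax=sensors.get_obs()['tcp_pos'] if n=='now' else None
    if ax is not None:
        print(proj(k,[ax[0],ax[1],.1975]),proj(k,[ax[0],ax[1],.1965]),[np.round(proj(k,[ax[0]+dx,ax[1]+dy,.1975]),2).tolist() for dx,dy in((.001,0),(0,.001))])
```

```text
p4 468 282.05 314.45 337 0.62 0.625
p5 466 282.01 314.66 339 1.33 1.36
p6 462 282.17 314.21 328 1.16 1.14
now 472 282.83 315.22 329 1.19 1.2
(np.float64(283.1136130888286), np.float64(320.1139900019853)) (np.float64(283.11359834257064), np.float64(318.35096288065904)) [[286.1, 319.88], [282.84, 317.49]]
```

```bash
python3 -c "
from h import *
o=sensors.get_obs();print(o['time_s'],o['tcp_pos'],o['gripper_width']);print(robot.job_done())"
```

```text
24.125 [0.59482711 0.04146886 0.15121946] 0.0164683419526817
the job is handed in; nothing more can be done
None
```

I packed both remotes, drew the tablet post's leg up to its mark and swung the cam lever to its closed stop. I handed the job in at 24.1 s, with the hand still holding the leg and pressing the lever lightly. I don't have the verdict.

- **Remotes:** The short white remote, the farthest of the three white ones (0.59 m from the base), is in the short well, and the long black one is in the long well. Felt shows along the sides and ends of both, so they appear to lie flat.
- **Leg:** It was drawn up 30.5 mm by measured tool height, and the black band showed fully out. The height stayed at 151.2 mm through the swing, and the stud position in the picture showed no slip.
- **Lever:** The blade followed the finger, then stopped at about 194–198° (the closed stop is 193.6°) while the torque rose to about 0.76 N m. I eased it to about 0.70 N m.
- **Everything else:** In the last overview the mug, jar, speaker, glasses case, spare remote and the two other white remotes look where they were. I compared these by eye.

**Checks that disagreed:**
- The top and wrist cameras put the organiser 3–4 mm apart. I used a compromise between them that leaned towards the wrist view.
- The black remote met the well with about 14 N upward and 7 N sideways as it was set down, then sat flat.
- The mark's dark band read slightly thinner after the hand started turning (1.2 px against 1.3 px). I put that down to lighting.

I viewed 18 pictures, well over the budget of 10. An early sign slip also moved the hand the wrong way once, towards the bin; it touched nothing.

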